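# Walk a power unit up on to its mounting base

## Robot

A 6-joint arm with a two-finger parallel gripper is mounted at the origin on the work surface; the furniture and walls round the work are solid. World frame = base frame: x ahead of the robot, y to its left, z up, the work surface at z = 0. Lengths are in mm, angles in rad, forces in N, time in s.
With the tool pointing down it reaches from about 350 to 875 mm from the base axis. Payload 4.2 kg.
Tool frame: the origin (TCP) lies at the very end of the fingers, on their centre line; the grasp point (between the pads) lies 19 mm behind it (arm.grip_point_offset is the distance from the TCP to the grasp point, in mm); z points along the fingers, y is the direction in which the jaws open and shut (so a half turn about z gives the same grasp; the last joint's range is limited). The gripper opens to 85 mm and grips with 20 to 120 N. Pads are 22 mm wide; open, the fingers measure 114 mm over their backs; the gripper's body (76 mm by 85 mm) begins 54 mm behind the grasp point. The pads swing forward as they close: fully open they stand 13 mm farther back than shut.
Start: joints at [-0.957, 0.385, 0.008, 0, -1.194, -0.259], TCP at [217.141, -586.045, 231.312] pointing down, gripper open.
Joint ranges: [-3.14, 3.14], [-1.21, 2.06], [-1.07, 1.41], [-3.16, 2.05], [-2.99, -0.16], [-3.1, 3.1]. Speed limits (rad/s): [2.79, 2.79, 3.14, 3.14, 3.14, 3.14].

## Interface

Orientations are given as a unit quaternion [x, y, z, w].
In Python, from bench import arm gives the robot as it stands.
- The arm moves only by the tool drive_tool, never from a script. Its argument "steps" is a list of rows, each a list of 5 numbers: the shift along the tool's x, y, z in m, then the turn about the tool's z in degrees, then the finger opening in m, from 0 to 0.0854. A call has 1 to 20 rows; each row shifts and turns the commanded pose from where the row before left it, along the tool's axes as they then stand; what a row does not reach is not made up. A row lasts 1/10 s, in which the tool goes at most 50 mm and 8.59 degrees, less where a joint would pass 70% of its speed; a pose out of reach is approached as far as the arm can. A call is refused whole if a number of a shift passes 0.05 or a number of a turn 8.59, either way. A call with a gripper value outside its range is refused whole. The fingers move at their own pace and stop on an object; the grip force is fixed at half the most. Time passes only in rows, so rows that do not move let the fingers close. It gives the time, the measured TCP pose, the force and the opening at its end, in the units of the state.
- arm.read_state(): the state, without advancing time (a new reading comes with each control period).
- arm.get_image(name): name is "scene" or "side" or "wrist"; returns (picture, depth): 420x560x3 uint8, blue, green, red; 420x560 float32, mm along the optical axis (not along the pixel's ray), 0 where there is no reading.
- arm.camera_params(name): a dict with "K" (3x3 intrinsics, pixels), "world_to_cam" (4x4, takes a point from world to camera coordinates); the wrist camera has in their place "mount" (4x4, takes a point from camera to tool coordinates, whose origin is the TCP and whose axes are the flange's). Camera axes: x right, y up, looking along -z (the intrinsics and any distortion apply to the point x, -y, -z); pixel columns grow to the right and rows downward; lengths in mm; the calibration is good to about 2 mm. A picture is of the moment at which its call begins: read the wrist's pose just before it. camera_params takes no time and is no camera call.
- arm.job_done(): hands the job in, once; it reports no verdict.
The state is a dict: "clock": time; "joints": joint angles; "joint_vel": joint speeds; "joint_efforts": joint torques, N m; "position": TCP position; "ee_rot": TCP orientation; "contact_force": force on the tool from outside, world axes, zero at the start; "wrist_torque": the same for the moment, N m; "gripper_width": finger opening in mm.
Only numpy, scipy, OpenCV 4.12 (cv2) and the standard library are available. Lean on these libraries where they do the work, as an engineer would, in place of code of your own. Each camera call takes 0.05 s, during which the arm holds its last target.

## Task

Walk the tall grey power unit up on to the low steel mounting base in front of it, the way one walks a heavy cabinet: tip it on to the feet of one side and swing the other side ahead on to the base, set it down there, then tip it on to that side and bring the trailing side up as well. Never lift it clear: some foot must always stay down, and do not let it topple or bang it about. Leave it standing on all four feet on the base with its far face home and flush against the upright stop, let go, and leave the reel, the tape roll and the jar where they are.

Things in the scene. Friction and masses are not known exactly. Their poses are not given: they have to be found in the camera images.
- power_unit: Loose tall grey steel case, 0.72 to 0.95 kg, centre of mass about 85 mm up. Origin at foot level under its centre; x, its thin direction, points at the base, y to its left, z up. Case 56 (x) x 140 (y) mm, z = 15 to 150 mm. Four round-bottomed rubber feet (balls of radius 9 mm, centres 9 mm up) at x = +-18, y = +-60 mm. A lug on top to hold it by. Starts on the worktop just short of the base.
- lug (a point): middle of the lug, at x = 0, y = 0, z = 175 mm of the power unit: an upright flat steel plate 14 mm thick (x), 70 mm wide (y), from z = 153 to 195 mm, on a 3 mm thick foot plate 36 x 80 mm
- foot_lf (a point): underside of the far left rubber foot of the power unit (the round bottom of the foot touches down here), at x = +18, y = +60 mm of the unit
- foot_lr (a point): underside of the near left rubber foot of the power unit (the round bottom of the foot touches down here), at x = -18, y = +60 mm
- foot_rf (a point): underside of the far right rubber foot of the power unit (the round bottom of the foot touches down here), at x = +18, y = -60 mm
- foot_rr (a point): underside of the near right rubber foot of the power unit (the round bottom of the foot touches down here), at x = -18, y = -60 mm
- edge_l (a point): left end of the unit's far face, at x = +28, y = +70, z = 30 mm of the unit
- edge_r (a point): right end of the unit's far face, at x = +28, y = -70, z = 30 mm of the unit
- mount_base: Fixed dark steel mounting base in front of the unit: a plate 10 mm thick, 240 mm wide (y, from -120 to +120), with an upright stop bar along its far edge. Origin in the middle of its near edge, at worktop level; x points from the near edge to the stop, z up. Free plate from x = 0 to 66 mm; there stands the face of the stop, its top 46 mm above the worktop.
- stop_face (a point): middle of the stop's near face, at x = 66 mm, z = 30 mm of the base; x points into the stop. Axes as the base's.
- reel: bystander: upright reel of solder wire, 54 mm across, 42 mm high, to the left; origin under its centre
- tape_roll: bystander: black roll of tape lying flat, 62 mm across, 19 mm high, to the right; origin under its centre
- jar: bystander: small white jar with a blue lid, 41 mm across, 70 mm high, to the right of the unit; origin under its centre
Not all that is in view belongs to the job. Leave any orange look-alike of the power_unit alone.

How it is judged (in metres and radians):
On the way:
1. one side's two feet stand on the base plate while the other side's two feet still stand on the worktop behind it (((x of each of foot_lf, foot_lr in the frame of mount_base above 0.003 m and z of each of foot_lf, foot_lr in the frame of mount_base below 0.015 m and x of each of foot_rf, foot_rr in the frame of mount_base below -0.003 m and height (world z) of each of foot_rf, foot_rr below 0.005 m) or (x of each of foot_rf, foot_rr in the frame of mount_base above 0.003 m and z of each of foot_rf, foot_rr in the frame of mount_base below 0.015 m and x of each of foot_lf, foot_lr in the frame of mount_base below -0.003 m and height (world z) of each of foot_lf, foot_lr below 0.005 m))), for 0.2 s.
At the end, for the whole second after the job is handed in: The power unit stands upright (within 0.03 rad) and still on the base plate: all four feet down on the plate, at least 8 mm in from its near edge and 5 mm in from its ends, and both ends of its far face within 4 mm of the stop's face (x of each of foot_lf, foot_lr, foot_rf, foot_rr in the frame of mount_base above 0.008 m and z of each of foot_lf, foot_lr, foot_rf, foot_rr in the frame of mount_base below 0.0125 m and y of foot_lf in the frame of mount_base between -0.115 and 0.115 m and y of foot_lr in the frame of mount_base between -0.115 and 0.115 m and y of foot_rf in the frame of mount_base between -0.115 and 0.115 m and y of foot_rr in the frame of mount_base between -0.115 and 0.115 m and x of each of edge_l, edge_r in the frame of stop_face above -0.004 m and angle between power_unit's own z axis and vertical below 0.03 rad and linear speed of power_unit below 0.01 m/s); the robot touches nothing.
It fails at once if the power unit is lifted clear: all four feet are more than 7 mm above what is below them (height (world z) of each of foot_lf, foot_lr, foot_rf, foot_rr above 0.007 m and (z of foot_lf in the frame of mount_base above 0.017 m or x of foot_lf in the frame of mount_base below 0 m) and (z of foot_lr in the frame of mount_base above 0.017 m or x of foot_lr in the frame of mount_base below 0 m) and (z of foot_rf in the frame of mount_base above 0.017 m or x of foot_rf in the frame of mount_base below 0 m) and (z of foot_rr in the frame of mount_base above 0.017 m or x of foot_rr in the frame of mount_base below 0 m)).
It fails at once if the power unit topples (tilts over 0.5 rad) (angle between power_unit's own z axis and vertical above 0.5 rad).
It fails at once if the power unit is banged against the base (over 80 N) (contact force between power_unit and mount_base above 80 N).
It fails at once if the reel, the tape roll or the jar is shifted by more than 20 mm (distance of any of reel, tape_roll, jar from where it was at the start of the episode above 0.02 m).
It also fails if it takes over 58 s, if anything falls off the work surface, if the arm or the gripper's body presses on something with over 40 N, if the wrist force passes 120 N, or if a joint passes its speed limit or range.

## Working session

There is one attempt and no reset: what is moved stays moved. The work goes in short steps, Python scripts to look and compute and a tool call to move; the robot and the scene stay as the last step left them, time stands still between calls to the robot, and variables do not carry over. Pictures are saved under pics/ and viewed, and the job is handed in when it is done.

Besides the shell and the picture viewer there is one more tool, called after "Emit:" by a JSON object that holds its "fn" and its "kwargs", one argument or row to a line. drive_tool: Moves the arm, as the interface text tells. Its arguments: {"type":"object","properties":{"steps":{"type":"array"}},"required":["steps"]}

```bash
ls; mkdir -p pics
cat > h.py <<'E'
from bench import arm
import numpy as np, cv2
from scipy.spatial.transform import Rotation as R
def grab(name,tag):
    s=arm.read_state(); im,d=arm.get_image(name); cv2.imwrite(f'pics/{tag}.png',im); np.savez(f'pics/{tag}.npz',im=im,d=d,p=s['position'],q=s['ee_rot']); return im,d,s
def c2w(name,s=None):
    c=arm.camera_params(name)
    if name!='wrist': return np.array(c['K']),np.linalg.inv(np.array(c['world_to_cam']))
    T=np.eye(4);T[:3,:3]=R.from_quat(s['ee_rot']).as_matrix();T[:3,3]=s['position']
    return np.array(c['K']),T@np.array(c['mount'])
def cloud(K,T,d):
    v,u=np.indices(d.shape); x=(u-K[0,2])/K[0,0]*d; y=(v-K[1,2])/K[1,1]*d
    P=np.stack([x,-y,-d,np.ones_like(d)],-1)
    return (P@T.T)[...,:3]
E
python3 - <<'E'
from h import *
for n in ('scene','side'):
    im,d,s=grab(n,n+'0'); K,T=c2w(n); print(n,K.tolist(),T.round(2).tolist(), [k for k in arm.camera_params(n)])
print(arm.read_state())
print(arm.camera_params('wrist'))
E
```

```text
pics
scene [[470.09150870279404, 0.0, 284.8310574949239], [0.0, 470.09150870279404, 205.9635437642297], [0.0, 0.0, 1.0]] [[0.98, -0.11, 0.18, 630.2], [0.21, 0.51, -0.83, -772.1], [-0.01, 0.85, 0.52, 630.36], [0.0, 0.0, 0.0, 1.0]] ['K', 'world_to_cam']
side [[404.31224680004846, 0.0, 274.28969740591697], [0.0, 404.31224680004846, 217.36354871422017], [0.0, 0.0, 1.0]] [[-0.94, -0.22, 0.28, 744.78], [0.35, -0.54, 0.76, 798.65], [-0.02, 0.81, 0.58, 711.96], [0.0, 0.0, 0.0, 1.0]] ['K', 'world_to_cam']
{'clock': 0.1, 'joints': array([-9.57435453e-01,  3.85494900e-01,  6.71880587e-03, -4.11652477e-04,
       -1.19398980e+00, -2.58625148e-01]), 'joint_vel': array([ 6.03920538e-05, -6.50015748e-04,  3.06501123e-03,  1.70484753e-03,
       -9.62836819e-04, -2.56677730e-03]), 'joint_efforts': array([-4.69540191e-04, -3.93319774e+01,  1.88929081e+01,  4.19795841e+00,
       -2.60563487e-03, -2.76954992e-07]), 'position': array([ 216.92514458, -585.57773508,  230.3081359 ]), 'ee_rot': array([-1.76364524e-01,  9.84324412e-01,  9.73452459e-04, -2.42470557e-04]), 'contact_force': array([-0.40859765,  0.7644368 ,  0.39245557]), 'wrist_torque': array([ 0.01401415,  0.01874618, -0.01298097]), 'gripper_width': 85.22488334180956}
{'K': array([[291.96988918,   0.        , 281.88241937],
       [  0.        , 291.96988918, 208.37575327],
       [  0.        ,   0.        ,   1.        ]]), 'mount': array([[-6.96350326e-05,  9.61950972e-01,  2.73222113e-01,
         6.82965304e+01],
       [ 9.99999865e-01,  2.07569568e-04, -4.75937776e-04,
        -3.50430354e-01],
       [-5.14541402e-04,  2.73222043e-01, -9.61950857e-01,
        -1.42721197e+02],
       [ 0.00000000e+00,  0.00000000e+00,  0.00000000e+00,
         1.00000000e+00]])}
```

View pics/scene0.png

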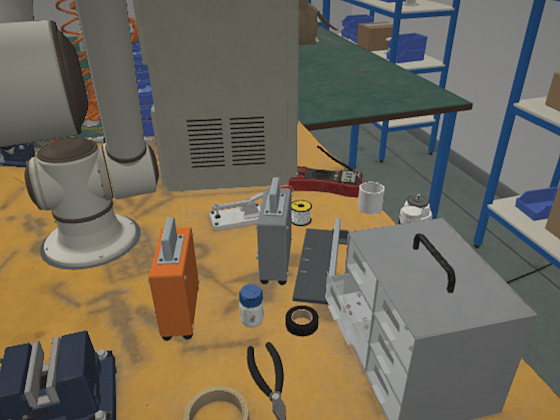

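View pics/side0.png

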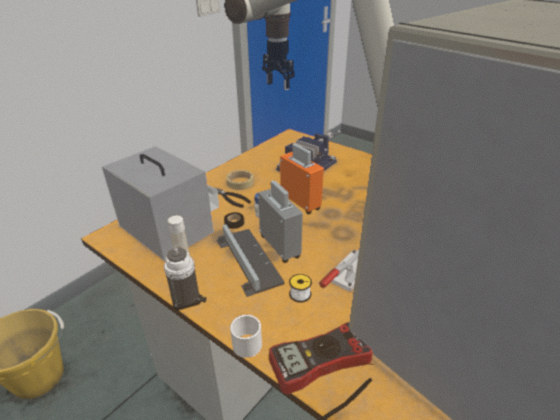

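The scene view shows the grey unit at about (275,235), the base at (318,265) and its stop bar at (333,260). The jar is at (251,305), the tape at (302,320) and the reel at (300,212). The side view has the unit at (280,220) and the base at (250,260). Next I'll measure from the depth.

```bash
python3 - <<'E'
from h import *
for n in ('scene','side'):
    z=np.load(f'pics/{n}0.npz'); K,T=c2w(n); P=cloud(K,T,z['d']); np.save(f'pics/{n}_P.npy',P)
    pts={'scene':[(275,185),(265,205),(275,245),(285,205),(262,278),(284,280),(318,235),(310,297),(305,260),(333,225),(330,300),(336,221),(251,292),(302,312),(302,205),(340,300),(225,215)],
         'side':[(278,195),(280,212),(270,225),(290,240),(295,255),(255,265),(245,250),(228,230),(260,290),(300,280),(235,218),(340,270)]}[n]
    for u,v in pts: print(n,u,v,P[v,u].round(0),z['im'][v,u])
E
python3 - <<'E'
import cv2
a=cv2.imread('pics/scene0.png')[165:345,200:400]; b=cv2.imread('pics/side0.png')[160:320,200:360]
cv2.imwrite('pics/sz.png',cv2.resize(a,None,fx=3.3,fy=3.3,interpolation=cv2.INTER_CUBIC)); cv2.imwrite('pics/sdz.png',cv2.resize(b,None,fx=3.7,fy=3.7,interpolation=cv2.INTER_CUBIC))
E
```

```text
scene 275 185 [442.  -9. 196.] [154 155 146]
scene 265 205 [423. -17. 154.] [142 143 136]
scene 275 245 [456. -73. 103.] [80 80 77]
scene 285 205 [460.  -2. 150.] [123 125 119]
scene 262 278 [428. -76.  20.] [84 85 82]
scene 284 280 [472. -70.  17.] [69 69 65]
scene 318 235 [513. 107.  10.] [79 78 74]
scene 310 297 [ 529. -100.   10.] [80 79 76]
scene 305 260 [500.  10.  10.] [97 97 93]
scene 333 225 [539. 171.  -0.] [ 69 140 185]
scene 330 300 [ 576. -183.   86.] [154 158 155]
scene 336 221 [551. 116.  48.] [164 162 150]
scene 251 292 [ 436. -176.   72.] [139  99  74]
scene 302 312 [ 522. -144.   12.] [68 86 99]
scene 302 205 [460. 186.  37.] [18  0  0]
scene 340 300 [ 595. -222.  125.] [154 157 156]
scene 225 215 [277. 142.  12.] [181 187 187]
side 278 195 [446.   6. 175.] [102 105 107]
side 280 212 [454.  41. 148.] [133 135 135]
side 270 225 [468.   3.  86.] [83 88 92]
side 290 240 [439.  69.  77.] [100 107 107]
side 295 255 [424.  67.  21.] [ 94  99 103]
side 255 265 [530.  54.  11.] [82 90 94]
side 245 250 [534. -18.   7.] [85 87 91]
side 228 230 [564. -73.  44.] [171 173 172]
side 260 290 [545. 138.   7.] [72 78 86]
side 300 280 [456. 171.  38.] [34 56 69]
side 235 218 [ 517. -175.    4.] [ 71  99 115]
side 340 270 [364. 194.  58.] [147 152 162]
```

View pics/sz.png

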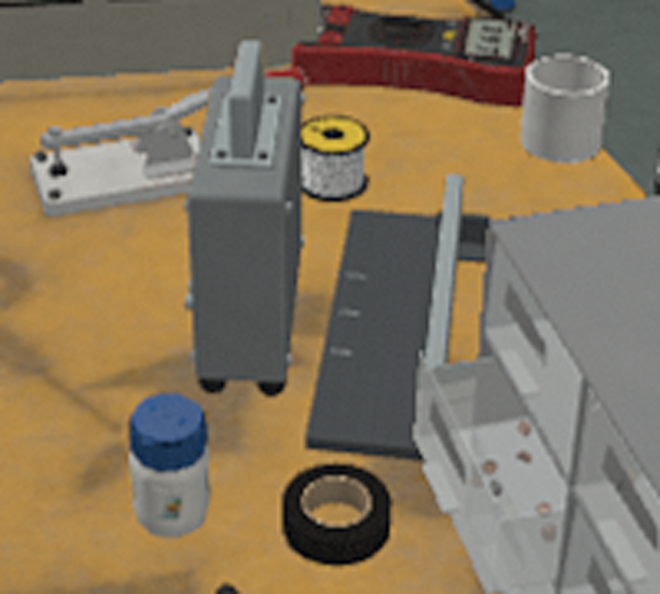

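View pics/sdz.png

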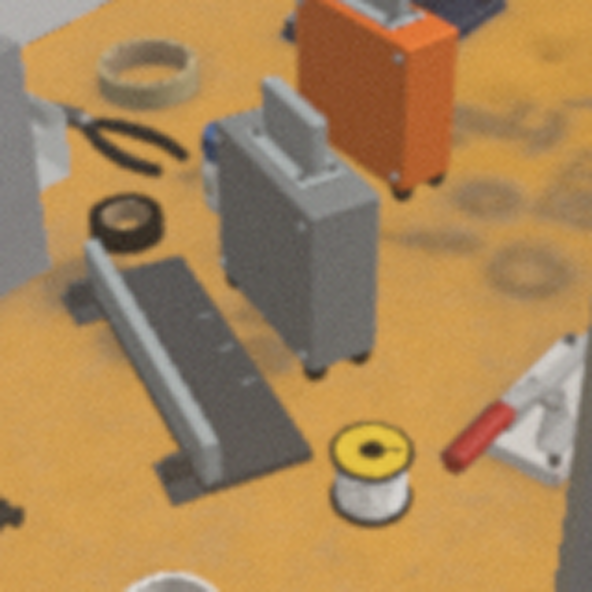

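Run:
```python
from h import *
for n in ('scene','side'):
    z=np.load(f'pics/{n}0.npz'); P=np.load(f'pics/{n}_P.npy'); d=z['d']; im=z['im'].astype(int); ok=d>0
    sat=im.max(-1)-im.min(-1)
    K,T=c2w(n)
    X,Y,Z=P[...,0],P[...,1],P[...,2]
    base=ok&(sat<30)&(Z>4)&(Z<16)&(X>485)&(X<570)&(abs(Y)<150)&(im.max(-1)<125)
    k,lab,st,_=cv2.connectedComponentsWithStats(base.astype(np.uint8)); i=1+np.argmax(st[1:,4]); m=(lab==i)
    print(n,'base z med',np.median(Z[m]),m.sum())
    c=max(cv2.findContours(m.astype(np.uint8),cv2.RETR_EXTERNAL,cv2.CHAIN_APPROX_NONE)[0],key=cv2.contourArea)
    q=cv2.approxPolyDP(c,4,True)[:,0]
    # ray cast at z=10
    def ray(uv,h):
        uv=np.atleast_2d(uv).astype(float); D=np.c_[(uv[:,0]-K[0,2])/K[0,0],-(uv[:,1]-K[1,2])/K[1,1],-np.ones(len(uv))]@T[:3,:3].T
        o=T[:3,3]; return o+D*((h-o[2])/D[:,2])[:,None]
    print(q.tolist()); print(ray(q,10).round(1).tolist())
    # unit
    un=ok&(sat<30)&(X>405)&(X<490)&(abs(Y)<90)&(Z>16)&(Z<205)
    gx,gy=np.gradient(P,axis=(0,1)); N=np.cross(gx,gy); 
    Ps=np.stack([cv2.medianBlur(P[...,i].astype(np.float32),5) for i in range(3)],-1)
    for nm,mm in (('top',un&(Z>146)&(Z<152)),('body',un&(Z<145))):
        print(nm,mm.sum(),np.percentile(P[mm],[1,50,99],axis=0).round(1).tolist())
    B=P[un&(Z<140)&(Z>25)]
    # horizontal footprint hull
    r=cv2.minAreaRect(B[:,:2].astype(np.float32)); print('minrect',r)
    t=P[un&(Z>147)&(Z<152)]
    print('toprect',cv2.minAreaRect(t[:,:2].astype(np.float32)),'lug',cv2.minAreaRect(P[un&(Z>165)][:,:2].astype(np.float32)))
```

```text
scene base z med 10.787187829111758 2115
[[308, 229], [293, 299], [325, 303], [332, 233]]
[[485.9, 127.2, 10.0], [498.7, -112.2, 10.0], [560.0, -110.4, 10.0], [542.9, 122.5, 10.0]]
top 610 [[407.5, -76.8, 146.4], [448.0, -44.5, 150.2], [473.5, 57.7, 151.9]]
body 1753 [[421.8, -78.7, 18.5], [453.5, -73.3, 84.2], [475.7, 43.7, 144.1]]
minrect ((437.7918701171875, -12.010948181152344), (63.100372314453125, 134.05596923828125), 8.1775541305542)
toprect ((439.420654296875, -8.160408020019531), (55.617286682128906, 137.8704376220703), 7.555577754974365) lug ((439.3745422363281, -8.522235870361328), (14.319360733032227, 69.29591369628906), 7.6878557205200195)
side base z med 8.959965147636922 1227
[[233, 233], [259, 278], [259, 288], [249, 286], [251, 294], [252, 289], [282, 283], [250, 232]]
[[544.9, -97.9, 10.0], [535.1, 101.7, 10.0], [546.2, 134.0, 10.0], [566.5, 118.8, 10.0], [570.2, 145.6, 10.0], [562.9, 131.0, 10.0], [488.7, 138.8, 10.0], [498.5, -84.3, 10.0]]
top 392 [[409.9, -64.3, 146.2], [450.4, 30.9, 148.9], [473.2, 67.9, 151.9]]
body 1625 [[408.5, -61.1, 19.7], [459.9, 56.2, 85.4], [476.0, 71.0, 143.9]]
minrect ((462.754150390625, 11.104812622070312), (50.86384201049805, 147.7650604248047), 28.495512008666992)
toprect ((442.1795654296875, 0.6845016479492188), (52.15073776245117, 137.31214904785156), 9.492596626281738) lug ((440.6040344238281, 0.10145950317382812), (14.99061107635498, 71.87651062011719), 9.120771408081055)
```

Emit:
{"fn": "drive_tool", "kwargs": {
  "steps": [
    [0,0,-0.03,-8.59,0.0854],
    [0,0,-0.03,-8.59,0.0854],
    [0,0,-0.03,-8.59,0.0854],
    [0,0,0,-8.59,0.0854],
    [0,0,0,-8.59,0.0854],
    [0,0,0,-8.59,0.0854],
    [0,0,0,-8.59,0.0854],
    [0,0,0,-8.59,0.0854],
    [0,0,0,-8.59,0.0854],
    [0,0,0,0,0.0854]
  ]
}}

```text
clock: 1.1
position: [217.1, -585.8, 320.6]
ee_rot: [0.753, -0.659, -0.001, -0.0]
contact_force: [0.2, -0.4, 0.4]
gripper_width: 85.5
```

Emit:
{"fn": "drive_tool", "kwargs": {
  "steps": [
    [-0.03,-0.0165,0,0,0.0854],
    [-0.03,-0.0165,0,0,0.0854],
    [-0.03,-0.0165,0,0,0.0854],
    [-0.03,-0.0165,0,0,0.0854],
    [-0.03,-0.0165,0,0,0.0854],
    [-0.03,-0.0165,0,0,0.0854],
    [-0.03,-0.0165,0,0,0.0854],
    [-0.03,-0.0165,0,0,0.0854],
    [-0.03,-0.0165,0,0,0.0854],
    [-0.03,-0.0165,0,0,0.0854],
    [-0.03,-0.0165,0,0,0.0854],
    [-0.03,-0.0165,0,0,0.0854],
    [-0.03,-0.0165,0,0,0.0854],
    [-0.03,-0.0165,0,0,0.0854],
    [-0.03,-0.0165,0,0,0.0854],
    [-0.03,-0.0165,0,0,0.0854],
    [-0.03,-0.0165,0,0,0.0854],
    [-0.035,-0.017,0,0,0.0854],
    [0,0,0,0,0.0854],
    [0,0,0,0,0.0854]
  ]
}}

```text
clock: 3.1
position: [439.4, -5.8, 320.9]
ee_rot: [0.752, -0.659, -0.0, 0.0]
contact_force: [0.9, -1.2, 0.3]
gripper_width: 85.4
```

Run:
```python
from h import *
im,d,s=grab('wrist','w1'); K,T=c2w('wrist',s); P=cloud(K,T,d); np.save('pics/w1_P.npy',P)
print(s['joints'].round(3), s['position'])
X,Y,Z=P[...,0],P[...,1],P[...,2]; sat=im.astype(int).max(-1)-im.astype(int).min(-1)
un=(d>0)&(sat<30)&(X>395)&(X<495)&(abs(Y)<110)
for nm,m in (('top',un&(Z>146)&(Z<155)),('lugtop',un&(Z>190)&(Z<200))):
    p=P[m][:,:2].astype(np.float32); print(nm,len(p),np.median(Z[m]),cv2.minAreaRect(p))
b=(d>0)&(sat<30)&(Z>5)&(Z<14)&(X>480)&(X<580)&(im.max(-1)<125)
print('base',b.sum(),cv2.minAreaRect(P[b][:,:2].astype(np.float32)),np.median(Z[b]))
```

```text
[ 0.359  0.003 -0.253 -0.    -1.316 -0.226] [439.4177009   -5.75206369 320.93769117]
top 4933 150.1789816349132 ((440.5240478515625, -4.681121826171875), (55.494346618652344, 137.5638427734375), 7.869012355804443)
lugtop 1011 194.67309031391994 ((440.89202880859375, -4.112071990966797), (13.381219863891602, 69.09125518798828), 7.932854175567627)
base 6592 ((529.7627563476562, 40.36676025390625), (546.729248046875, 98.275634765625), 89.8717269897461) 10.309439898596025
```

View pics/w1.png

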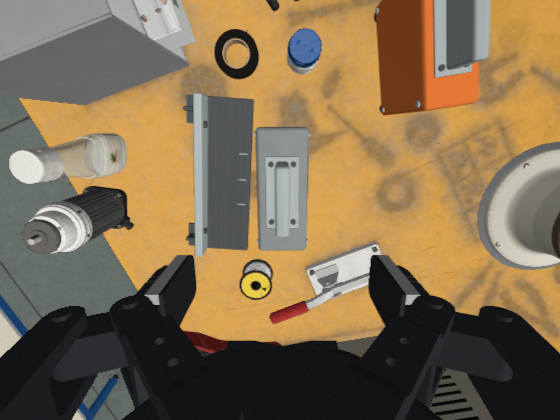

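The wrist view is clear. The unit is at (283,188) with its lug at (284,198). The plate's near edge runs from (254,98) to (248,249), with the stop bar at (201,175). Next I'll measure the base and the bystanders here.

Run:
```python
from h import *
z=np.load('pics/w1.npz'); s={'position':z['p'],'ee_rot':z['q']}; K,T=c2w('wrist',s); P=np.load('pics/w1_P.npy'); im=z['im'].astype(int); d=z['d']
X,Y,Z=P[...,0],P[...,1],P[...,2]; sat=im.max(-1)-im.min(-1)
b=(d>0)&(sat<30)&(Z>6)&(Z<14)&(X>470)&(X<560)&(Y>-140)&(Y<150)&(im.max(-1)<125)
k,lab,st,_=cv2.connectedComponentsWithStats(b.astype(np.uint8)); m=lab==1+np.argmax(st[1:,4])
p=P[m][:,:2].astype(np.float32); r=cv2.minAreaRect(p); print(r); print(cv2.boxPoints(r).round(1).tolist())
# near edge: per-row max col
pts=[]
for v in range(100,248,2):
    u=np.where(m[v])[0]
    if len(u)>10: pts.append((u.max()+.5,v,u.min()-.5))
pts=np.array(pts)
def ray(uv,h):
    D=np.c_[(uv[:,0]-K[0,2])/K[0,0],-(uv[:,1]-K[1,2])/K[1,1],-np.ones(len(uv))]@T[:3,:3].T
    o=T[:3,3]; return o+D*((h-o[2])/D[:,2])[:,None]
for c in (0,2):
    w=ray(pts[:,[c,1]],10)[:,:2]; l=np.polyfit(w[:,1],w[:,0],1); print('line x=a*y+b',l,np.degrees(np.arctan(-l[0])),np.std(w[:,0]-np.polyval(l,w[:,1])))
# stop top & face
t=(d>0)&(sat<30)&(Z>41)&(Z<50)&(X>530)&(X<590)&(abs(Y)<160)
r=cv2.minAreaRect(P[t][:,:2].astype(np.float32)); print('stop top',r,np.median(Z[t]))
for nm,mm in (('reel',(Z>36)&(Z<48)&(Y>120)&(Y<220)&(X>420)&(X<500)),('jar',(Z>62)&(Z<78)&(Y<-130)&(Y>-220)&(X>390)&(X<470)),('tape',(Z>15)&(Z<24)&(Y<-110)&(X>480)&(X<560)&(Y>-220)),('cab',(Z>60)&(X>540)&(Y<-60)),('tall',(Z>100)&(X>380)&(abs(Y)>80))):
    q=P[mm&(d>0)]; 
    if len(q): print(nm,len(q),np.percentile(q,[2,50,98],axis=0).round(0).tolist())
```

```text
((522.5842895507812, 15.642417907714844), (66.9261703491211, 238.9581756591797), 3.5726027488708496)
[[481.70001220703125, 132.8000030517578], [496.6000061035156, -105.69999694824219], [563.4000244140625, -101.5], [548.5, 137.0]]
line x=a*y+b [-6.26094403e-02  4.89854465e+02] 3.5825803982813738 0.4602682473963258
line x=a*y+b [-5.3139621e-02  5.5687274e+02] 3.041814980997523 0.6886579978454225
stop top ((560.9155883789062, 17.914817810058594), (12.578389167785645, 238.19725036621094), 3.5634632110595703) 46.126944673180475
reel 735 [[436.0, 154.0, 40.0], [460.0, 178.0, 43.0], [484.0, 202.0, 44.0]]
jar 984 [[417.0, -187.0, 64.0], [435.0, -169.0, 71.0], [453.0, -151.0, 72.0]]
tape 1172 [[498.0, -188.0, 16.0], [526.0, -162.0, 18.0], [553.0, -133.0, 20.0]]
cab 15542 [[573.0, -186.0, 69.0], [642.0, -124.0, 159.0], [734.0, -71.0, 201.0]]
tall 13069 [[577.0, -162.0, 104.0], [651.0, -120.0, 173.0], [718.0, 104.0, 201.0]]
```

Emit:
{"fn": "drive_tool", "kwargs": {
  "steps": [
    [-0.0011,-0.0015,0.03,-0.4,0.06],
    [0,0,0.03,0,0.05],
    [0,0,0.03,0,0.05],
    [0,0,0.03,0,0.05],
    [0,0,0.02,0,0.05],
    [0,0,0.01,0,0.05],
    [0,0,0.008,0,0.05],
    [0,0,0,0,0.03],
    [0,0,0,0,0.03],
    [0,0,0,0,0.03]
  ]
}}

```text
clock: 4.15
position: [441.6, -4.9, 164.3]
ee_rot: [0.755, -0.656, 0.001, -0.001]
contact_force: [0.3, -0.1, -0.6]
gripper_width: 29.7
```

Run:
```python
from h import *
im,d,s=grab('scene','s1'); im2,d,_=grab('side','d1')
cv2.imwrite('pics/c1.png',np.hstack([cv2.resize(im[120:320,180:380],(400,400)),cv2.resize(im2[120:320,180:380],(400,400))]))
print(s['position'],s['gripper_width'],s['contact_force'])
```

```text
[441.59161599  -4.92100219 164.29533122] 29.662992216917285 [ 0.34592092 -0.0962364  -0.56892303]
```

View pics/c1.png

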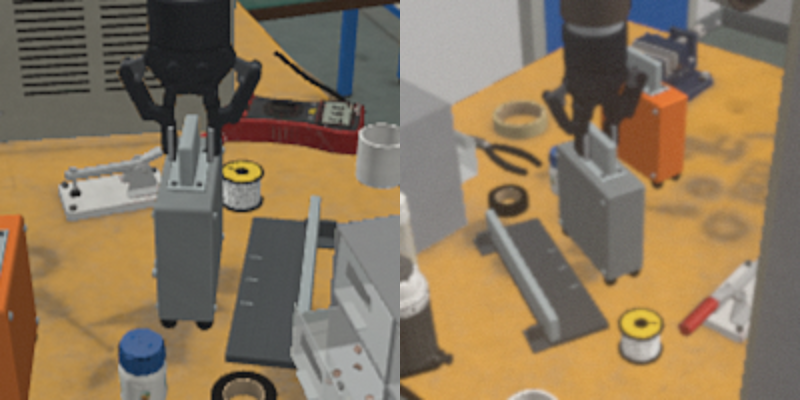

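In both views the fingers straddle the lug: (190,150) in the left half and (595,140) in the right half. Closing now.

Emit:
{"fn": "drive_tool", "kwargs": {
  "steps": [
    [0,0,0,0,0.012],
    [0,0,0,0,0.012],
    [0,0,0,0,0.012],
    [0,0,0,0,0.012],
    [0,0,0,0,0.012]
  ]
}}

```text
clock: 4.75
position: [441.1, -5.0, 163.8]
ee_rot: [0.755, -0.656, 0.0, -0.0]
contact_force: [-2.5, 0.1, 5.9]
gripper_width: 13.4
```

Emit:
{"fn": "drive_tool", "kwargs": {
  "steps": [
    [-0.002,0,-0.0003,0,0.012],
    [-0.002,0,-0.0003,0,0.012],
    [-0.002,0,-0.0004,0,0.012],
    [-0.002,0,-0.0005,0,0.012],
    [-0.001,0,-0.0005,0,0.012],
    [0,0,0,0,0.012]
  ]
}}

```text
clock: 5.35
position: [438.6, 4.3, 164.0]
ee_rot: [0.755, -0.656, -0.001, 0.001]
contact_force: [0.2, -0.9, -6.5]
gripper_width: 13.0
```

```bash
cat > tilt.py <<'E'
import sys; from h import *
tag=sys.argv[1]
im,d,s=grab('scene','s'+tag); im2,d2,_=grab('side','d'+tag)
cv2.imwrite(f'pics/c{tag}.png',np.hstack([cv2.resize(im[140:320,200:380],(400,400),interpolation=cv2.INTER_CUBIC),cv2.resize(im2[140:320,200:380],(400,400),interpolation=cv2.INTER_CUBIC)]))
print(s['position'].round(1),s['gripper_width'].round(1),s['contact_force'].round(1),s['wrist_torque'].round(2))
sat=lambda i:i.astype(int).max(-1)-i.astype(int).min(-1)
p=s['position']
for n,i,dd in (('scene',im,d),('side',im2,d2)):
    K,T=c2w(n); P=cloud(K,T,dd); m=(dd>0)&(sat(i)<30)&(np.hypot(P[...,0]-p[0],P[...,1]-p[1])<110)&(P[...,2]>25)&(P[...,2]<175)
    # normals by windowed local PCA: cross product of smoothed gradients
    Pb=cv2.blur(P.astype(np.float32),(3,3)); gu=Pb[:,2:]-Pb[:,:-2]; gv=Pb[2:]-Pb[:-2]
    N=np.cross(gu[1:-1],gv[:,1:-1]); N/=np.linalg.norm(N,axis=-1,keepdims=True)+1e-9; N[N[...,2]<0]*=1
    mm=m[1:-1,1:-1]; er=cv2.erode(mm.astype(np.uint8),np.ones((3,3)))>0
    Nv=N[er]; Q=P[1:-1,1:-1][er]
    for nm,sel in (('top',abs(Nv[:,2])>.9),('endface',(abs(Nv[:,1])>.8)),('xface',(abs(Nv[:,0])>.7))):
        q=Q[sel]
        if nm=='top': q=q[q[:,2]>125]
        if len(q)<40: continue
        for _ in range(4):
            c=np.median(q,0); w=np.linalg.svd(q-q.mean(0),full_matrices=False)[2][2]; r=(q-q.mean(0))@w; q=q[abs(r)<max(1.0,2*np.median(abs(r)))]
        w=w*np.sign(w[2] if nm=='top' else w[np.argmax(abs(w))])
        print(n,nm,len(q),'c',q.mean(0).round(1),'n',w.round(3))
E
python3 tilt.py 2
```

```text
Traceback (most recent call last):
  File "tilt.py", line 5, in <module>
    print(s['position'].round(1),s['gripper_width'].round(1),s['contact_force'].round(1),s['wrist_torque'].round(2))
                                 ^^^^^^^^^^^^^^^^^^^^^^^^
AttributeError: 'float' object has no attribute 'round'
```

View pics/c2.png

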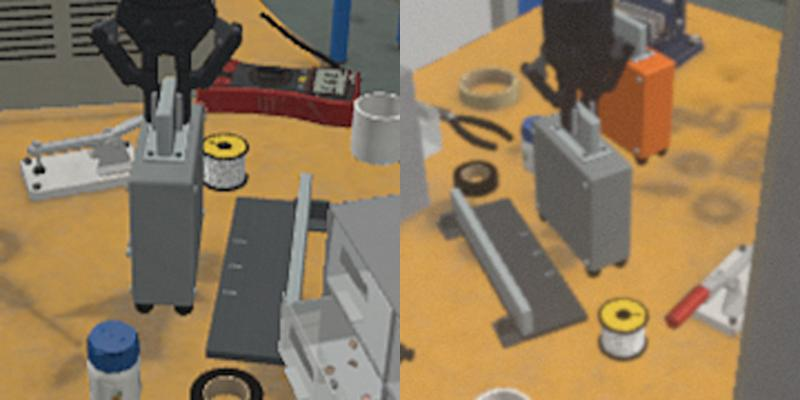

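```bash
sed -i "s/s\['gripper_width'\].round(1)/round(s['gripper_width'],1)/" tilt.py; python3 tilt.py 2
```

```text
[438.7   4.1 164.2] 13.1 [ 0.1  0.3 -7.4] [ 0.09 -0.05 -0.  ]
scene top 194 c [447.7 -32.5 151. ] n [ 0.018 -0.002  1.   ]
scene endface 650 c [448.  -64.8  88.6] n [-0.134  0.991 -0.01 ]
scene xface 223 c [468.8 -25.2  99.5] n [0.99  0.132 0.055]
side top 127 c [445.2  32.7 149.4] n [0.007 0.007 1.   ]
side endface 314 c [431.7  75.5  84.1] n [-0.145  0.989  0.004]
side xface 616 c [465.3  15.6  88.6] n [ 0.99   0.141 -0.003]
```

The unit slid without tilting, because the pads hold it stiffly and carried its weight. I'll press down a little and push.

Emit:
{"fn": "drive_tool", "kwargs": {
  "steps": [
    [0,0,0.002,0,0.012],
    [0,0,0.002,0,0.012],
    [0,0,0,0,0.012]
  ]
}}

```text
clock: 5.85
position: [440.0, 3.6, 163.7]
ee_rot: [0.755, -0.655, 0.001, 0.0]
contact_force: [-4.1, -0.9, 10.4]
gripper_width: 13.2
```

Emit:
{"fn": "drive_tool", "kwargs": {
  "steps": [
    [-0.002,0,0,0,0.012],
    [-0.002,0,0,0,0.012],
    [0,0,0,0,0.012]
  ]
}}

```text
clock: 6.15
position: [439.7, 5.9, 164.3]
ee_rot: [0.756, -0.655, 0.002, 0.002]
contact_force: [-2.8, -8.2, 10.7]
gripper_width: 13.2
```

```bash
python3 tilt.py 3
```

```text
[439.7   5.9 164.3] 13.2 [-2.8 -8.2 10.7] [-2.57  1.3   0.11]
scene top 206 c [447.3 -33.9 151.5] n [0.003 0.005 1.   ]
scene endface 656 c [449.  -64.1  90.2] n [-0.142  0.99  -0.015]
scene xface 202 c [465.7 -15.8 113.1] n [0.984 0.048 0.172]
side top 143 c [443.7  38.  148.9] n [0.002 0.017 1.   ]
side endface 327 c [434.5  76.7  87.6] n [-0.154  0.988 -0.002]
side xface 570 c [466.5  12.9  88.1] n [ 0.989  0.145 -0.005]
```

Emit:
{"fn": "drive_tool", "kwargs": {
  "steps": [
    [-0.002,0,0,0,0.012],
    [-0.002,0,0,0,0.012],
    [0,0,0,0,0.012]
  ]
}}

```text
clock: 6.55
position: [439.6, 9.1, 165.2]
ee_rot: [0.756, -0.654, 0.003, 0.002]
contact_force: [-2.1, -10.1, 15.0]
gripper_width: 13.4
```

```bash
python3 tilt.py 4
```

```text
[439.6   9.1 165.2] 13.4 [ -2.1 -10.1  15. ] [-3.65  1.35  0.07]
scene top 205 c [445.8 -32.7 153.2] n [0.003 0.029 1.   ]
scene endface 650 c [448.9 -62.7  87.9] n [-0.141  0.989 -0.036]
scene xface 189 c [469.  -20.  102.8] n [0.992 0.084 0.097]
side top 160 c [446.5  33.  149.6] n [0.005 0.033 0.999]
side endface 324 c [433.6  77.8  81.6] n [-0.148  0.989 -0.022]
side xface 596 c [466.3  15.9  88.8] n [ 0.989  0.146 -0.006]
```

Emit:
{"fn": "drive_tool", "kwargs": {
  "steps": [
    [-0.002,0,-0.0003,0,0.012],
    [-0.002,0,-0.0004,0,0.012],
    [-0.002,0,-0.0004,0,0.012],
    [-0.002,0,-0.0004,0,0.012],
    [-0.002,0,-0.0004,0,0.012],
    [0,0,0,0,0.012]
  ]
}}

```text
clock: 7.25
position: [438.3, 19.0, 167.5]
ee_rot: [0.756, -0.654, 0.003, 0.002]
contact_force: [-3.6, -11.0, 16.7]
gripper_width: 13.2
```

```bash
python3 tilt.py 5
```

```text
[438.3  19.  167.5] 13.2 [ -3.6 -11.   16.7] [-3.66  1.52  0.08]
scene top 193 c [445.5 -27.7 158.1] n [-0.001  0.067  0.998]
scene endface 782 c [448.8 -58.   94.9] n [-0.142  0.986 -0.087]
scene xface 220 c [470.7 -26.2 109.8] n [ 0.991  0.131 -0.002]
side top 161 c [444.2  40.4 151.2] n [-0.012  0.08   0.997]
side endface 339 c [432.8  82.6  87.7] n [-0.144  0.987 -0.074]
side xface 599 c [465.   25.6  91.5] n [ 0.989  0.146 -0.008]
```

Emit:
{"fn": "drive_tool", "kwargs": {
  "steps": [
    [-0.002,0,-0.0005,0,0.012],
    [-0.002,0,-0.0005,0,0.012],
    [-0.002,0,-0.0005,0,0.012],
    [-0.002,0,-0.0005,0,0.012],
    [-0.002,0,-0.0004,0,0.012],
    [-0.002,0,-0.0004,0,0.012],
    [-0.002,0,-0.0004,0,0.012],
    [-0.002,0,-0.0004,0,0.012],
    [0,0,0,0,0.012]
  ]
}}

```text
clock: 8.25
position: [435.7, 35.5, 170.4]
ee_rot: [0.756, -0.655, 0.002, 0.001]
contact_force: [-3.7, -6.9, 14.0]
gripper_width: 12.9
```

```bash
python3 tilt.py 6
```

```text
[435.7  35.5 170.4] 12.9 [-3.7 -6.9 14. ] [-2.67  1.54  0.02]
scene top 153 c [444.7 -16.5 166.3] n [-0.004  0.122  0.993]
scene endface 745 c [447.5 -49.3 106.9] n [-0.148  0.976 -0.161]
scene xface 385 c [456.7 -26.4 112. ] n [ 0.977 -0.193  0.087]
side top 138 c [442.3  56.3 152.6] n [-0.038  0.155  0.987]
side endface 307 c [432.2  90.5  89.1] n [-0.147  0.977 -0.157]
side xface 645 c [464.5  27.9  92.2] n [ 0.99   0.142 -0.007]
```

View pics/c6.png

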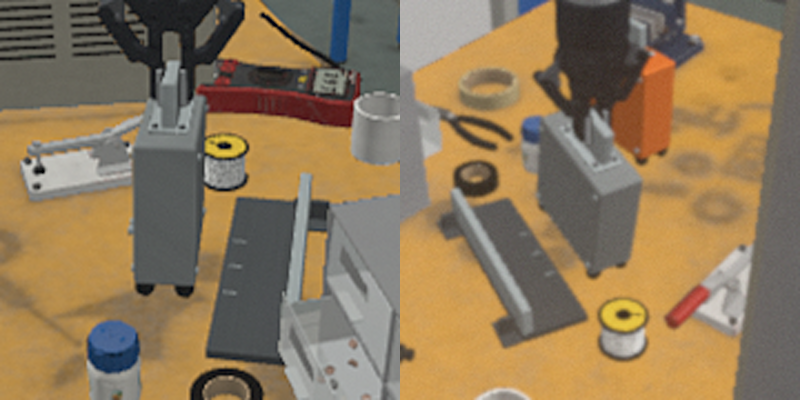

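Emit:
{"fn": "drive_tool", "kwargs": {
  "steps": [
    [0,0,-0.0008,0,0.012],
    [0,0,-0.0007,0,0.012],
    [0,0,0,0,0.012]
  ]
}}

```text
clock: 8.65
position: [435.3, 35.6, 170.6]
ee_rot: [0.756, -0.655, 0.002, 0.002]
contact_force: [-2.8, -6.2, 6.9]
gripper_width: 13.0
```

Emit:
{"fn": "drive_tool", "kwargs": {
  "steps": [
    [0,0,-0.0007,0,0.012],
    [0,0,-0.0007,0,0.012],
    [0,-0.0025,0,-3.3,0.012],
    [0.0001,-0.0025,0,-3.3,0.012],
    [0.0002,-0.0025,0,-3.3,0.012],
    [0.0002,-0.0025,0,-3.3,0.012],
    [0,0,0,0,0.012]
  ]
}}

```text
clock: 9.35
position: [444.8, 38.5, 170.4]
ee_rot: [0.826, -0.564, 0.0, 0.001]
contact_force: [-1.9, -4.7, 3.9]
gripper_width: 13.0
```

```bash
python3 tilt.py 7
```

```text
[444.8  38.5 170.4] 13.0 [-1.9 -4.7  3.9] [-1.7   0.87  0.09]
scene top 167 c [455.3  -7.7 164.7] n [-0.047  0.147  0.988]
scene endface 825 c [473.6 -42.2 102.9] n [-0.366  0.917 -0.156]
scene xface 249 c [431.1  -8.1 105.3] n [ 0.927  0.374 -0.022]
side top 166 c [451.   50.6 154.2] n [-0.066  0.146  0.987]
side endface 230 c [431.3  93.3  91.6] n [-0.362  0.919 -0.153]
side xface 799 c [473.6  40.4  95.5] n [ 0.931  0.365 -0.006]
```

View pics/c7.png

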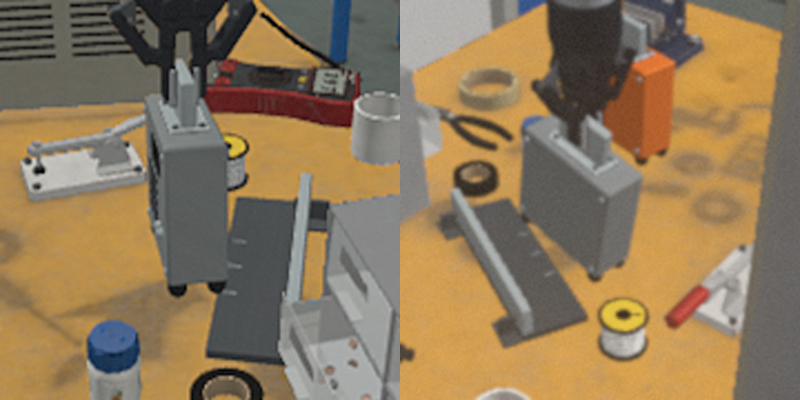

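The unit is tilted 0.16 rad and yawed about 21°, with its right feet up (200,285 in the left half). The swing continues.

Emit:
{"fn": "drive_tool", "kwargs": {
  "steps": [
    [0.0003,-0.0025,0,-3.3,0.012],
    [0.0003,-0.0025,0,-3.3,0.012],
    [0.0004,-0.0025,0,-3.3,0.012],
    [0.0004,-0.0025,0,-3.3,0.012],
    [0.0005,-0.0025,0,-3.3,0.012],
    [0.0005,-0.0025,0,-3.3,0.012],
    [0,0,0,0,0.012],
    [0,0,0,0,0.012]
  ]
}}

```text
clock: 10.25
position: [459.1, 44.0, 170.4]
ee_rot: [0.91, -0.415, 0.0, 0.001]
contact_force: [-0.9, -4.5, 3.4]
gripper_width: 13.2
```

```bash
python3 tilt.py 8
cat > feet.py <<'E'
# feet in base frame from grip pose: yaw (deg world, unit x), tilt theta (left-down +), TCP, grip height on unit h0
import sys, numpy as np
x,y,z,yaw,th,h0=map(float,sys.argv[1:7])
yr=np.radians(yaw); c,s=np.cos(th),np.sin(th)
Rx=np.array([[1,0,0],[0,c,s],[0,-s,c]]); Rz=np.array([[np.cos(yr),-np.sin(yr),0],[np.sin(yr),np.cos(yr),0],[0,0,1]])
g=np.array([x,y,z+19]); b=np.radians(3.55); B=np.array([[np.cos(b),np.sin(b),0],[-np.sin(b),np.cos(b),0],[0,0,1]])
for n,p,r in (('lf',(18,60,9),9),('lr',(-18,60,9),9),('rf',(18,-60,9),9),('rr',(-18,-60,9),9),('edge_l',(28,70,30),0),('edge_r',(28,-70,30),0)):
    w=g+Rz@Rx@(np.array(p)-[0,0,h0])-[0,0,r]; print(n,(B@(w-[489.1,13.5,0])).round(1))
E
python3 -c "
import numpy as np"
```

```text
[459.1  44.  170.4] 13.2 [-0.9 -4.5  3.4] [-1.91  0.63  0.07]
scene top 194 c [479.1   5.1 164.1] n [-0.093  0.116  0.989]
scene endface 221 c [506.2 -26.7 105.8] n [-0.614  0.773 -0.159]
scene xface 885 c [444.5  15.   98.1] n [ 0.74   0.673 -0.01 ]
side top 196 c [464.7  51.7 155.2] n [-0.095  0.122  0.988]
side endface 94 c [450.   95.   87.3] n [ 0.746  0.665 -0.003]
side xface 737 c [488.3  53.   97.3] n [ 0.752  0.659 -0.004]
```

View pics/c8.png

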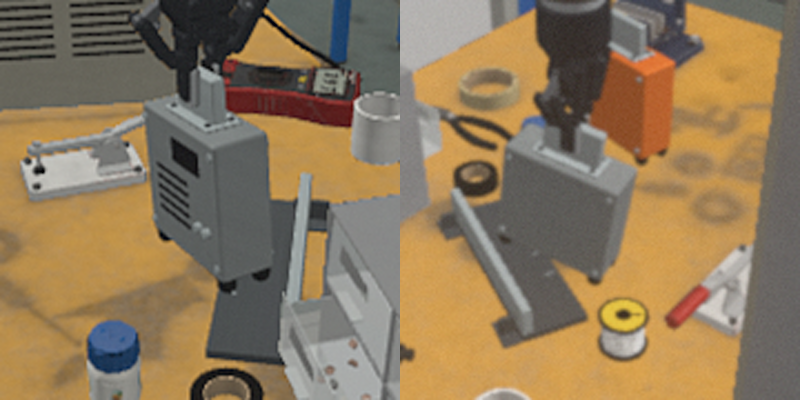

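```bash
python3 feet.py 459.1 44 170.4 41.2 0.156 182.8
```

```text
lf [-33.5  68.8  -0.6]
lr [-62.   46.9  -0.6]
rf [ 38.9 -25.   18. ]
rr [ 10.4 -47.   18. ]
edge_l [-33.6  85.4  27.6]
edge_r [ 50.9 -24.1  49.3]
```

Emit:
{"fn": "drive_tool", "kwargs": {
  "steps": [
    [0.0015,-0.002,0,0,0.012],
    [0.0015,-0.002,0,0,0.012],
    [0.002,0,0.0005,0,0.012],
    [0.002,0,0.0005,0,0.012],
    [0.002,0,0.0005,0,0.012],
    [0.002,0,0.0005,0,0.012],
    [0.002,0,0.0005,0,0.012],
    [0.002,0,0.0005,0,0.012],
    [0.001,0,0.0003,0,0.012],
    [0,0,0,0,0.012]
  ]
}}

```text
clock: 11.35
position: [470.3, 35.1, 167.6]
ee_rot: [0.91, -0.415, -0.002, 0.001]
contact_force: [-8.7, -0.1, 12.5]
gripper_width: 13.1
```

```bash
python3 tilt.py 9
```

```text
[470.3  35.1 167.6] 13.1 [-8.7 -0.1 12.5] [-0.04  3.5   0.05]
scene top 194 c [482.    3.1 157.8] n [-0.041  0.066  0.997]
scene endface 228 c [511.7 -32.3  90.5] n [-0.634  0.769 -0.083]
scene xface 958 c [448.1  13.3  95.6] n [ 0.728  0.686 -0.012]
side top 153 c [473.8  42.7 152.9] n [-0.062  0.059  0.996]
side endface 84 c [455.6  91.2  88.6] n [ 0.74   0.673 -0.016]
side xface 790 c [491.5  52.1  98.4] n [ 0.751  0.66  -0.015]
```

View pics/c9.png

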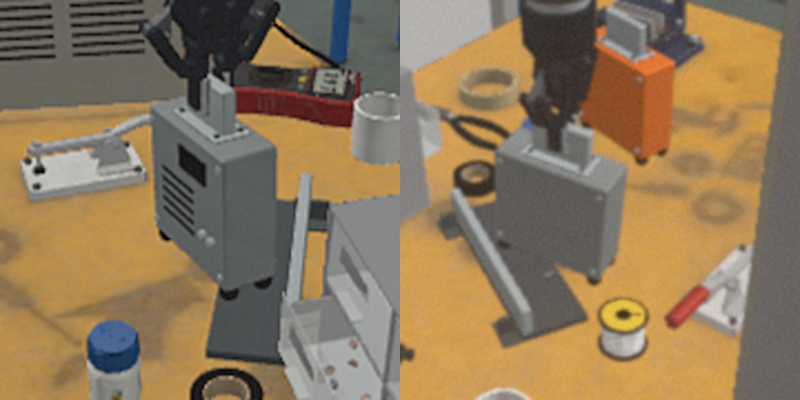

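Emit:
{"fn": "drive_tool", "kwargs": {
  "steps": [
    [-0.001,0,-0.001,0,0.012],
    [-0.001,0,-0.0005,0,0.012],
    [0,0,0,0,0.012]
  ]
}}

```text
clock: 11.75
position: [469.6, 36.0, 167.8]
ee_rot: [0.91, -0.415, -0.001, 0.002]
contact_force: [-2.1, -4.6, 3.1]
gripper_width: 13.2
```

Emit:
{"fn": "drive_tool", "kwargs": {
  "steps": [
    [0,0,0,0,0.017],
    [0,0,0,0,0.02],
    [0,0,0,0,0.025],
    [0,0,0,0,0.025],
    [0,0,0,0,0.025]
  ]
}}

```text
clock: 12.25
position: [471.7, 37.0, 168.1]
ee_rot: [0.91, -0.414, 0.0, -0.001]
contact_force: [0.1, -0.8, -0.0]
gripper_width: 25.2
```

```bash
python3 tilt.py 10
```

```text
[471.7  37.  168.1] 25.2 [ 0.1 -0.8 -0. ] [ 0.02  0.03 -0.03]
scene top 179 c [487.   -3.3 158.2] n [-0.052  0.052  0.997]
scene endface 232 c [511.2 -31.9  99.2] n [-0.624  0.776 -0.09 ]
scene xface 872 c [448.4  12.   95.4] n [0.74  0.672 0.006]
side top 173 c [470.9  47.1 152.5] n [-0.072  0.047  0.996]
side endface 82 c [450.4  96.9  87.8] n [0.795 0.606 0.014]
side xface 852 c [493.4  48.9  97.5] n [0.757 0.653 0.007]
```

View pics/c10.png

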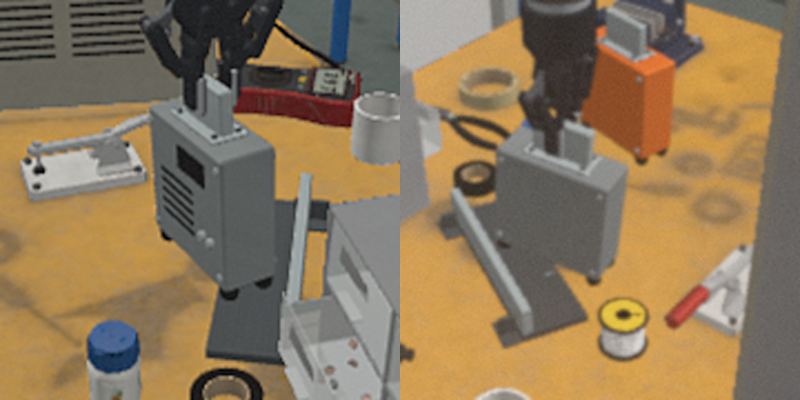

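```bash
python3 feet.py 469.6 36 168.0 41.3 0.083 182.8
python3 - <<'E'
from h import *
im,d,s=grab('wrist','w2')
cv2.imwrite('pics/w2v.png',im)
E
```

```text
lf [-31.6  70.6  -0.2]
lr [-60.1  48.5  -0.2]
rf [ 41.6 -24.    9.8]
rr [ 13.1 -46.    9.8]
edge_l [-30.9  85.9  28.9]
edge_r [ 54.5 -24.4  40.5]
```

View pics/w2v.png

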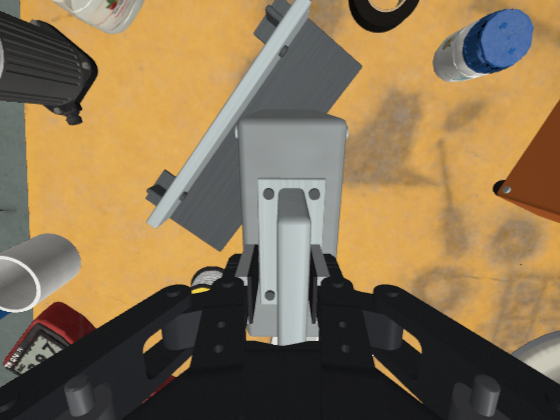

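The wrist view shows the open fingers (250–315, 285) around the lug, and the lug is about 10 px off the finger midline. The right end of the unit is over the plate. I'll shift the grip towards the right side, which needs less force to tip on to the right feet, and regrip.

Emit:
{"fn": "drive_tool", "kwargs": {
  "steps": [
    [0.006,0.0012,-0.0006,0,0.025],
    [0.006,0.001,-0.0006,0,0.025],
    [0.006,0,-0.0006,0,0.025],
    [0.004,0,0,0,0.025],
    [0,0,0,0,0.02],
    [0,0,0,0,0.012],
    [0,0,0,0,0.012],
    [0,0,0,0,0.012],
    [0,0,0,0,0.012]
  ]
}}

```text
clock: 13.3
position: [484.0, 18.6, 169.7]
ee_rot: [0.91, -0.414, 0.0, 0.0]
contact_force: [0.6, -1.3, 0.4]
gripper_width: 13.5
```

```bash
python3 tilt.py 11
```

```text
[484.   18.6 169.7] 13.5 [ 0.6 -1.3  0.4] [-0.49 -0.43 -0.06]
scene top 201 c [485.4   1.2 158. ] n [-0.048  0.063  0.997]
scene endface 233 c [513.5 -30.6  91.2] n [-0.624  0.776 -0.092]
scene xface 985 c [451.   11.8  96.6] n [0.727 0.687 0.006]
side top 166 c [474.6  44.1 153.2] n [-0.053  0.065  0.996]
side endface 78 c [454.4  95.   83.5] n [0.731 0.682 0.001]
side xface 722 c [496.6  47.8  93.7] n [0.751 0.66  0.003]
```

View pics/c11.png

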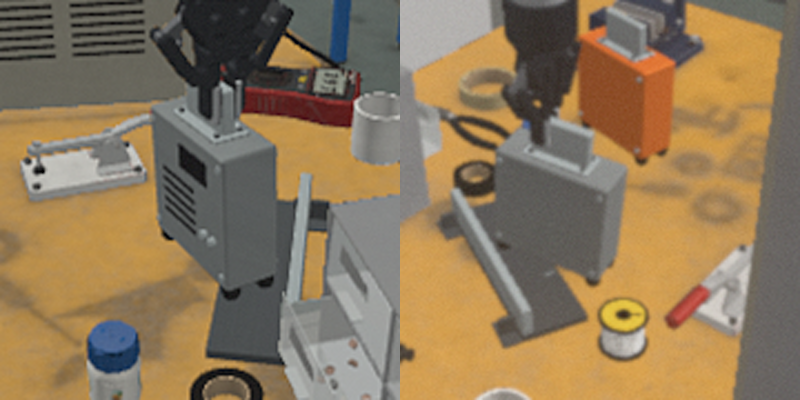

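Emit:
{"fn": "drive_tool", "kwargs": {
  "steps": [
    [0,0,0.0015,0,0.012],
    [0.001,0,0.0013,0,0.012],
    [0.002,0,-0.0002,0,0.012],
    [0.002,0,-0.0003,0,0.012],
    [0.001,0,-0.0003,0,0.012],
    [0,0,0,0,0.012]
  ]
}}

```text
clock: 14.0
position: [487.1, 15.3, 170.3]
ee_rot: [0.91, -0.414, -0.001, -0.001]
contact_force: [-8.6, 6.9, 16.6]
gripper_width: 13.1
```

```bash
python3 tilt.py 12
```

```text
[487.1  15.3 170.3] 13.1 [-8.6  6.9 16.6] [ 1.92  2.87 -0.08]
scene top 201 c [493.7  -5.6 158.9] n [-0.041  0.032  0.999]
scene endface 219 c [514.4 -32.3  93.4] n [-0.629  0.774 -0.071]
scene xface 1017 c [451.3  11.5  99.2] n [0.724 0.689 0.004]
side top 146 c [474.5  44.8 154. ] n [-0.035  0.05   0.998]
side endface 81 c [455.   93.9  89.1] n [0.749 0.663 0.012]
side xface 800 c [496.2  48.4  95.5] n [0.753 0.658 0.001]
```

Emit:
{"fn": "drive_tool", "kwargs": {
  "steps": [
    [0.002,0,-0.0005,0,0.012],
    [0.002,0,-0.0005,0,0.012],
    [0.002,0,-0.0004,0,0.012],
    [0.002,0,-0.0004,0,0.012],
    [0.002,0,-0.0004,0,0.012],
    [0,0,0,0,0.012]
  ]
}}

```text
clock: 14.7
position: [493.8, 7.5, 172.4]
ee_rot: [0.91, -0.414, -0.0, -0.001]
contact_force: [-6.6, 5.6, 15.0]
gripper_width: 12.9
```

```bash
python3 tilt.py 13
```

```text
[493.8   7.5 172.4] 12.9 [-6.6  5.6 15. ] [ 1.59  2.52 -0.02]
scene top 210 c [490.   -3.  160.1] n [0.009 0.017 1.   ]
scene endface 171 c [518.2 -34.9 100.9] n [-0.63   0.777 -0.012]
scene xface 929 c [452.6  10.1 103.3] n [0.728 0.685 0.006]
side top 149 c [479.3  43.5 158.1] n [-0.002  0.008  1.   ]
side endface 79 c [457.5  90.9  92.9] n [0.754 0.657 0.003]
side xface 794 c [499.   45.2  98.8] n [ 0.753  0.658 -0.   ]
```

Emit:
{"fn": "drive_tool", "kwargs": {
  "steps": [
    [0.002,0,-0.0004,0,0.012],
    [0.002,0,-0.0004,0,0.012],
    [0.002,0,-0.0004,0,0.012],
    [0.002,0,-0.0003,0,0.012],
    [0.002,0,-0.0003,0,0.012],
    [0.002,0,-0.0003,0,0.012],
    [0.002,0,-0.0003,0,0.012],
    [0,0,0,0,0.012]
  ]
}}

```text
clock: 15.6
position: [502.9, -3.1, 174.4]
ee_rot: [0.91, -0.414, -0.001, -0.0]
contact_force: [-6.7, 4.9, 12.9]
gripper_width: 13.2
```

```bash
python3 tilt.py 14
```

```text
[502.9  -3.1 174.4] 13.2 [-6.7  4.9 12.9] [ 1.6   2.35 -0.11]
scene top 222 c [490.6  -6.9 162.7] n [ 0.046 -0.044  0.998]
scene endface 202 c [519.6 -41.4  92.3] n [-0.622  0.781  0.06 ]
scene xface 893 c [459.1   2.4 104.5] n [ 0.75   0.662 -0.   ]
side top 164 c [487.4  35.1 163.1] n [ 0.037 -0.048  0.998]
side endface 90 c [474.5  71.5 107.1] n [ 0.742  0.671 -0.003]
side xface 796 c [502.6  41.  102.1] n [0.751 0.661 0.004]
```

View pics/c14.png

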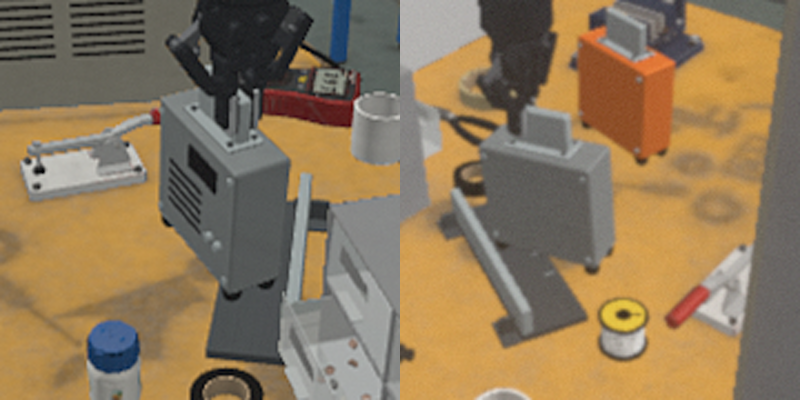

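Emit:
{"fn": "drive_tool", "kwargs": {
  "steps": [
    [0.002,0,-0.0003,0,0.012],
    [0.0015,0,-0.0003,0,0.012],
    [0,0,-0.0007,0,0.012],
    [0,0,-0.0007,0,0.012],
    [0,0,-0.0006,0,0.012],
    [0,0,-0.0005,0,0.012],
    [0,0,0,0,0.012]
  ]
}}

```text
clock: 16.4
position: [505.2, -6.2, 175.0]
ee_rot: [0.91, -0.414, -0.001, -0.0]
contact_force: [-3.0, 5.0, 2.4]
gripper_width: 13.2
```

Emit:
{"fn": "drive_tool", "kwargs": {
  "steps": [
    [0.0003,-0.0018,0,3.43,0.012],
    [0.0003,-0.0018,0,3.43,0.012],
    [0.0003,-0.0018,0,3.43,0.012],
    [0.0002,-0.0018,0,3.43,0.012],
    [0.0002,-0.0019,0,3.43,0.012],
    [0,0,0,0,0.012]
  ]
}}

```text
clock: 17.0
position: [513.6, -2.9, 174.9]
ee_rot: [0.838, -0.545, -0.001, 0.001]
contact_force: [-3.0, 2.3, 2.3]
gripper_width: 13.1
```

```bash
python3 tilt.py 15
```

```text
[513.6  -2.9 174.9] 13.1 [-3.   2.3  2.3] [ 0.5   1.09 -0.  ]
scene top 222 c [509.7 -14.5 162.1] n [ 0.034 -0.072  0.997]
scene endface 724 c [526.6 -40.   95.9] n [-0.404  0.912  0.071]
scene xface 478 c [477.3   6.6 113.2] n [ 0.913  0.407 -0.009]
side top 150 c [502.5  49.1 164.9] n [ 0.037 -0.068  0.997]
side endface 342 c [477.1  92.1 104.4] n [-0.4    0.913  0.076]
side xface 858 c [525.   41.2 106.5] n [ 0.913  0.408 -0.001]
```

View pics/c15.png

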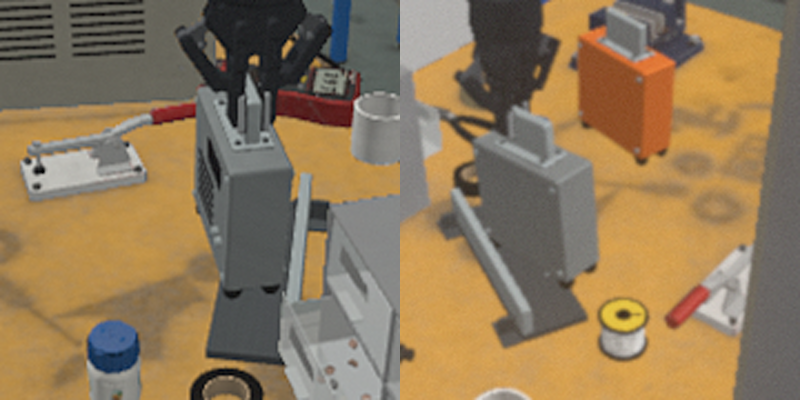

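Emit:
{"fn": "drive_tool", "kwargs": {
  "steps": [
    [0.0002,-0.0019,0,3.42,0.012],
    [0.0001,-0.0019,0,3.42,0.012],
    [0.0001,-0.0019,0,3.42,0.012],
    [0.0001,-0.0019,0,3.42,0.012],
    [0,-0.0019,0,3.42,0.012],
    [0,-0.0019,0,3.42,0.012],
    [0,0,0,0,0.012]
  ]
}}

```text
clock: 17.8
position: [525.0, -0.1, 174.9]
ee_rot: [0.728, -0.686, -0.0, 0.0]
contact_force: [-1.8, 2.6, -0.9]
gripper_width: 13.1
```

```bash
python3 tilt.py 16
python3 - <<'E'
import numpy as np
s=open('feet.py').read().replace("x,y,z,yaw,th,h0=map(float,sys.argv[1:7])","x,y,z,yaw,th,h0=map(float,sys.argv[1:7]); y0=float(sys.argv[7]) if len(sys.argv)>7 else 0").replace("-[0,0,h0])","-[0,y0,h0])")
open('feet.py','w').write(s)
E
```

```text
[ 5.250e+02 -1.000e-01  1.749e+02] 13.1 [-1.8  2.6 -0.9] [ 0.6   0.91 -0.07]
scene top 165 c [526.9 -18.9 161.2] n [ 0.008 -0.083  0.997]
scene endface 709 c [527.5 -39.6  96.5] n [-0.06   0.995  0.076]
scene xface 180 c [552.7  -3.4 114.9] n [0.997 0.03  0.066]
side top 180 c [528.   64.1 166.5] n [ 0.009 -0.055  0.998]
side endface 488 c [521.  101.5 107. ] n [-0.052  0.996  0.078]
side xface 448 c [550.   47.6 105.7] n [ 0.998  0.066 -0.   ]
```

View pics/c16.png

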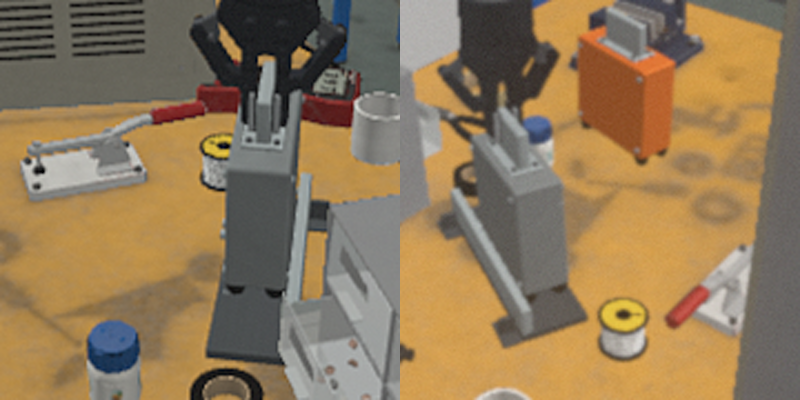

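```bash
python3 feet.py 525 -0.1 174.9 3.4 -0.075 182.8 -22.6
```

```text
lf [53.2 79.5 17.8]
lr [17.2 79.6 17.8]
rf [ 52.9 -40.1   8.8]
rr [ 16.9 -40.    8.8]
edge_l [63.3 87.9 48.5]
edge_r [ 62.9 -51.7  38. ]
```

Emit:
{"fn": "drive_tool", "kwargs": {
  "steps": [
    [-0.002,0,0.0005,0,0.012],
    [-0.002,0,0.0005,0,0.012],
    [-0.002,0,0.0005,0,0.012],
    [-0.002,0,0.0005,0,0.012],
    [-0.002,0,0.0005,0,0.012],
    [-0.0015,0,0.0005,0,0.012],
    [0,0,0,0,0.012]
  ]
}}

```text
clock: 18.6
position: [524.8, 11.6, 173.0]
ee_rot: [0.728, -0.686, 0.0, -0.0]
contact_force: [-3.2, -0.3, 5.2]
gripper_width: 13.2
```

```bash
python3 tilt.py 17
```

```text
[524.8  11.6 173. ] 13.2 [-3.2 -0.3  5.2] [-0.64  1.41 -0.12]
scene top 174 c [527.7 -12.7 160.9] n [ 0.013 -0.018  1.   ]
scene endface 744 c [527.1 -34.2  95.6] n [-0.055  0.998  0.013]
scene xface 187 c [552.6   3.6 115.2] n [0.997 0.031 0.072]
side top 145 c [527.9  75.8 160.3] n [0.014 0.002 1.   ]
side endface 420 c [521.9 107.5  97.6] n [-0.059  0.998  0.017]
side xface 444 c [549.9  54.9 102.8] n [ 0.998  0.067 -0.001]
```

Emit:
{"fn": "drive_tool", "kwargs": {
  "steps": [
    [-0.0015,0,0.0006,0,0.012],
    [-0.0015,0,0.0005,0,0.012],
    [-0.0005,0,0,0,0.012],
    [0,0,0,0,0.012]
  ]
}}

```text
clock: 19.1
position: [524.7, 14.3, 172.5]
ee_rot: [0.728, -0.686, 0.001, 0.0]
contact_force: [-3.6, -3.1, 8.0]
gripper_width: 12.8
```

Emit:
{"fn": "drive_tool", "kwargs": {
  "steps": [
    [0,0,-0.001,0,0.012],
    [0,0,-0.0008,0,0.012],
    [0,0,-0.0006,0,0.012],
    [0,0,0,0,0.012]
  ]
}}

```text
clock: 19.5
position: [524.3, 15.1, 172.7]
ee_rot: [0.727, -0.686, -0.0, -0.0]
contact_force: [-0.2, -2.2, -4.7]
gripper_width: 13.0
```

```bash
python3 tilt.py 18
```

```text
[524.3  15.1 172.7] 13.0 [-0.2 -2.2 -4.7] [-0.86  0.12 -0.02]
scene top 182 c [527.8  -8.9 160.8] n [ 0.009 -0.005  1.   ]
scene endface 711 c [526.6 -32.3  98. ] n [-0.051  0.999 -0.005]
scene xface 185 c [552.2   3.7 117.7] n [0.998 0.042 0.051]
side top 151 c [528.3  75.6 159.1] n [0.016 0.003 1.   ]
side endface 467 c [521.7 109.5  93.5] n [-0.072  0.997  0.009]
side xface 458 c [550.1  54.3 105.1] n [ 0.998  0.061 -0.001]
```

Emit:
{"fn": "drive_tool", "kwargs": {
  "steps": [
    [0,-0.001,0,0,0.012],
    [0,-0.001,0,0,0.012],
    [0,-0.001,0,0,0.012],
    [0,-0.001,0,0,0.012],
    [0,0,0,0,0.012]
  ]
}}

```text
clock: 20.1
position: [527.3, 15.2, 173.1]
ee_rot: [0.728, -0.686, -0.001, 0.001]
contact_force: [-2.5, 0.7, -6.2]
gripper_width: 13.2
```

Emit:
{"fn": "drive_tool", "kwargs": {
  "steps": [
    [0,-0.001,0,0,0.012],
    [0,-0.001,0,0,0.012],
    [0,0,0,0,0.012]
  ]
}}

```text
clock: 20.4
position: [528.3, 15.1, 173.2]
ee_rot: [0.728, -0.686, -0.002, 0.002]
contact_force: [-6.8, 1.2, -4.4]
gripper_width: 13.3
```

```bash
python3 tilt.py 19
```

```text
[528.3  15.1 173.2] 13.3 [-6.8  1.2 -4.4] [0.27 2.57 0.26]
scene top 143 c [531.8 -12.2 161. ] n [ 0.003 -0.021  1.   ]
scene endface 746 c [530.1 -32.   96.9] n [-0.055  0.999  0.002]
scene xface 228 c [553.5  14.3  89.9] n [0.997 0.054 0.053]
side top 145 c [530.7  77.1 159.8] n [ 0.021 -0.003  1.   ]
side endface 395 c [524.  109.7  95.8] n [-0.061  0.998  0.012]
side xface 449 c [552.7  53.5 101.7] n [ 0.997  0.07  -0.009]
```

View pics/c19.png

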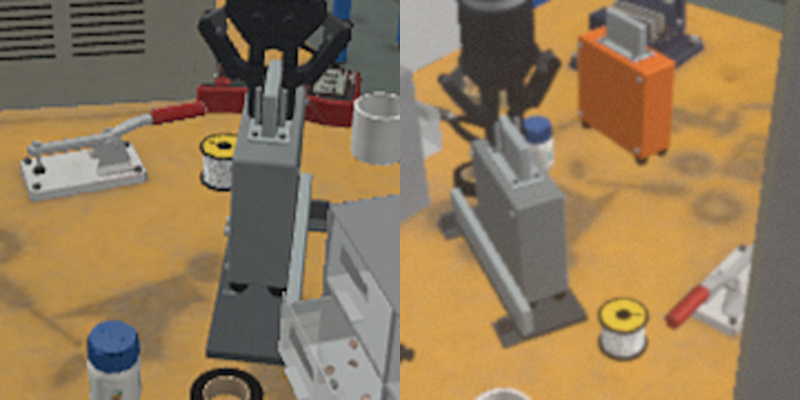

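Emit:
{"fn": "drive_tool", "kwargs": {
  "steps": [
    [0,-0.001,0.0004,0,0.012],
    [0,-0.001,0.0004,0,0.012],
    [0,0,0.0004,0,0.012],
    [0,0,0,0,0.012]
  ]
}}

```text
clock: 20.9
position: [529.2, 14.9, 173.1]
ee_rot: [0.728, -0.686, -0.002, 0.003]
contact_force: [-10.1, 1.5, 3.5]
gripper_width: 13.1
```

Emit:
{"fn": "drive_tool", "kwargs": {
  "steps": [
    [0,0.001,0,0,0.012],
    [0,0,0,0,0.012],
    [0,0,0,0,0.017],
    [0,0,0,0,0.022],
    [0,0,0,0,0.03],
    [0,0,0,0,0.03],
    [0,0,0,0,0.03]
  ]
}}

```text
clock: 21.6
position: [532.4, 15.4, 173.2]
ee_rot: [0.728, -0.686, 0.001, -0.001]
contact_force: [-0.7, -0.6, 0.2]
gripper_width: 29.9
```

```bash
python3 tilt.py 20
python3 - <<'E'
from h import *
im,d,s=grab('wrist','w3'); print(s['position'],s['contact_force'],s['gripper_width'])
E
```

```text
[532.4  15.4 173.2] 29.9 [-0.7 -0.6  0.2] [ 0.01  0.06 -0.02]
scene top 197 c [525.9  -6.6 160.9] n [-0.004 -0.032  0.999]
scene endface 689 c [526.9 -31.7  98.8] n [-0.059  0.998 -0.007]
scene xface 260 c [553.7   5.9  90.8] n [0.994 0.067 0.091]
side top 164 c [525.3  79.5 159.5] n [0.001 0.037 0.999]
side endface 425 c [520.9 109.7  94.2] n [-0.056  0.998  0.006]
side xface 466 c [550.1  54.6 103.5] n [0.997 0.074 0.008]
[532.05402946  15.37130668 172.82930378] [-0.04411863  0.82381497  0.44287708] 29.872951195307326
```

View pics/w3.png

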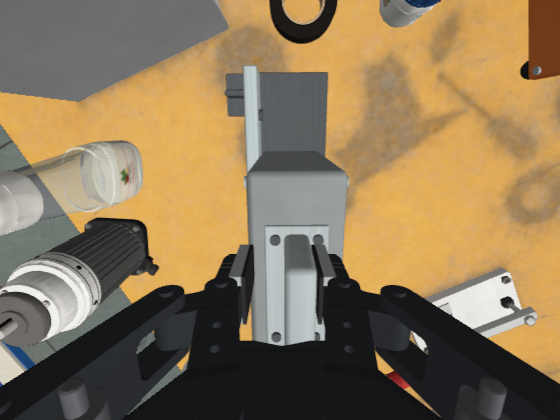

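The unit is on the plate. The lug now sits about 16 px off the finger midline, so it leaned while I pushed and sprang back when released. I'll raise the tool and measure the gap to the stop.

Emit:
{"fn": "drive_tool", "kwargs": {
  "steps": [
    [0,0,-0.01,0,0.04],
    [0,0,-0.02,0,0.05],
    [0,0,-0.03,0,0.05],
    [0,0,-0.04,0,0.05],
    [0,0,-0.04,0,0.05],
    [0,0,-0.02,0,0.05],
    [0,0,0,0,0.05],
    [0,0,0,0,0.05]
  ]
}}

```text
clock: 22.55
position: [531.2, 15.4, 332.9]
ee_rot: [0.728, -0.686, 0.0, -0.001]
contact_force: [-0.2, 0.1, -0.0]
gripper_width: 49.8
```

```bash
cat > gap.py <<'E'
import sys; from h import *
tag=sys.argv[1]
im,d,s=grab('wrist',tag); K,T=c2w('wrist',s); P=cloud(K,T,d)
X,Y,Z=P[...,0],P[...,1],P[...,2]; sat=im.astype(int).max(-1)-im.astype(int).min(-1)
g=(d>0)&(sat<35)
b=np.radians(3.55); 
def base(p): p=p-np.array([489.1,13.5]); return np.c_[p[:,0]*np.cos(b)+p[:,1]*np.sin(b),-p[:,0]*np.sin(b)+p[:,1]*np.cos(b)]
for nm,m in (('top',g&(Z>156)&(Z<165)&(X>470)&(X<580)&(abs(Y-30)<100)),('lug',g&(Z>200)&(Z<210)&(abs(X-525)<40)&(abs(Y-30)<80)),('stop',g&(Z>42)&(Z<49)&(X>530)&(X<600)&(abs(Y-15)<150))):
    p=P[m][:,:2].astype(np.float32); 
    if len(p)<20: print(nm,len(p)); continue
    r=cv2.minAreaRect(p); B=base(cv2.boxPoints(r)); print(nm,len(p),np.median(Z[m]).round(1),[np.round(v,2) for v in (r[0],r[1],r[2])],'basebox',B.round(1).tolist(), 'ctr',base(np.array([r[0]])).round(1).tolist())
m=g&(Z>156)&(Z<164)&(X>470)&(X<580)&(abs(Y-30)<100); q=P[m]
A=np.c_[q[:,:2],np.ones(len(q))]; print('top plane',np.linalg.lstsq(A,q[:,2],rcond=None)[0].round(4))
E
python3 gap.py w4; python3 tilt.py 21
```

```text
top 4659 160.2 [array([523.97,  38.69]), array([ 55.88, 139.12]), np.float64(3.58)] basebox [[8.4, 92.5], [8.5, -46.6], [64.3, -46.6], [64.3, 92.6]] ctr [[36.4, 23.0]]
lug 951 204.7 [array([523.86,  38.78]), array([13.68, 69.42]), np.float64(4.17)] basebox [[29.0, 57.7], [29.8, -11.7], [43.5, -11.6], [42.7, 57.9]] ctr [[36.3, 23.1]]
stop 832 46.1 [array([561.2 ,  17.32]), array([ 12.06, 237.79]), np.float64(3.62)] basebox [[66.0, 118.2], [66.3, -119.6], [78.4, -119.5], [78.1, 118.3]] ctr [[72.2, -0.6]]
top plane [3.100000e-03 3.900000e-03 1.587658e+02]
[530.9  15.3 331.8] 50.3 [-0.5 -0.1 -0.6] [ 0.01 -0.03 -0.01]
scene top 216 c [525.1  13.  160.7] n [-0.    -0.002  1.   ]
scene endface 756 c [527.1 -31.6  98.1] n [-0.06   0.998 -0.002]
scene xface 217 c [552.9   6.7  84.2] n [0.983 0.084 0.163]
side top 176 c [529.8  71.7 159.2] n [0.008 0.006 1.   ]
side endface 436 c [521.7 109.9  97.9] n [-0.067  0.998  0.008]
side xface 468 c [549.8  56.5 103.4] n [0.998 0.068 0.004]
```

View pics/w4.png

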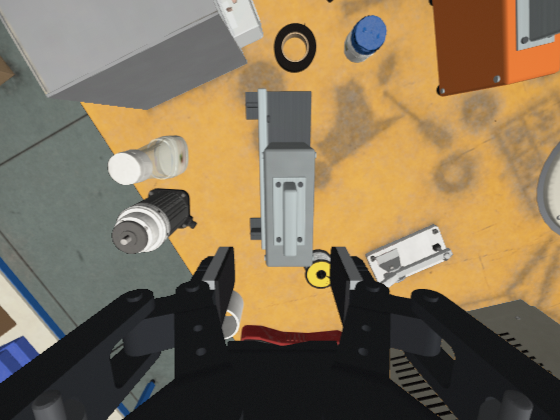

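The gap measures about 1.8 mm. The unit is square to the stop (64.3 mm at both ends, stop at 66.0–66.3 mm) and upright. To bring it fully home, I'll regrip at the lug's centre, unload most of the weight and nudge it forward.

Emit:
{"fn": "drive_tool", "kwargs": {
  "steps": [
    [-0.012,0.003,0.02,0,0.05],
    [-0.012,0.0027,0.03,0,0.05],
    [0,0,0.03,0,0.05],
    [0,0,0.03,0,0.05],
    [0,0,0.02,0,0.05],
    [0,0,0.02,0,0.05],
    [0,0,0.012,0,0.05],
    [0,0,0,0,0.03],
    [0,0,0,0,0.02],
    [0,0,0,0,0.012],
    [0,0,0,0,0.012],
    [0,0,0,0,0.012],
    [0,0,0,0,0.012]
  ]
}}

```text
clock: 24.0
position: [524.6, 38.9, 171.3]
ee_rot: [0.728, -0.686, 0.0, -0.0]
contact_force: [-1.5, -0.1, 2.4]
gripper_width: 13.2
```

Emit:
{"fn": "drive_tool", "kwargs": {
  "steps": [
    [0,0,-0.0006,0,0.012],
    [0,0,-0.0006,0,0.012],
    [0,0,0,0,0.012]
  ]
}}

```text
clock: 24.3
position: [524.4, 39.0, 171.3]
ee_rot: [0.727, -0.686, -0.0, -0.0]
contact_force: [0.5, -0.3, -2.6]
gripper_width: 13.6
```

Emit:
{"fn": "drive_tool", "kwargs": {
  "steps": [
    [0,0,-0.0008,0,0.012],
    [0,0,0,0,0.012],
    [0,-0.0005,0,0,0.012],
    [0,-0.0005,0,0,0.012],
    [0,-0.0005,0,0,0.012],
    [0,0,0,0,0.012]
  ]
}}

```text
clock: 24.9
position: [525.1, 38.8, 171.9]
ee_rot: [0.728, -0.686, -0.001, 0.001]
contact_force: [-1.0, -0.2, -9.2]
gripper_width: 12.9
```

Emit:
{"fn": "drive_tool", "kwargs": {
  "steps": [
    [0,-0.0005,0,0,0.012],
    [0,-0.0005,0,0,0.012],
    [0,0,0,0,0.012]
  ]
}}

```text
clock: 25.2
position: [525.7, 38.8, 172.0]
ee_rot: [0.728, -0.686, -0.001, 0.001]
contact_force: [-2.5, -0.4, -7.6]
gripper_width: 12.8
```

Emit:
{"fn": "drive_tool", "kwargs": {
  "steps": [
    [0,-0.0005,0,0,0.012],
    [0,-0.0005,0,0,0.012],
    [0,0,0,0,0.012]
  ]
}}

```text
clock: 25.5
position: [526.4, 38.7, 172.1]
ee_rot: [0.728, -0.686, -0.001, 0.002]
contact_force: [-5.5, 0.2, -6.4]
gripper_width: 13.3
```

Emit:
{"fn": "drive_tool", "kwargs": {
  "steps": [
    [0,-0.0005,0,0,0.012],
    [0,-0.0005,0,0,0.012],
    [0,0,0,0,0.012]
  ]
}}

```text
clock: 25.8
position: [526.8, 38.7, 172.1]
ee_rot: [0.727, -0.686, -0.001, 0.002]
contact_force: [-6.4, 0.7, -4.4]
gripper_width: 13.5
```

```bash
python3 tilt.py 22
```

```text
[526.8  38.7 172.1] 13.5 [-6.4  0.7 -4.4] [0.16 2.67 0.18]
scene top 200 c [529.9  -8.2 161.5] n [ 0.021 -0.007  1.   ]
scene endface 753 c [529.8 -31.8  94.5] n [-0.065  0.998 -0.001]
scene xface 192 c [553.5  15.4  79.2] n [0.997 0.044 0.061]
side top 147 c [531.9  72.6 159.5] n [ 0.021 -0.001  1.   ]
side endface 478 c [523.2 109.7  95.8] n [-0.064  0.998  0.006]
side xface 501 c [552.9  51.1 105. ] n [ 0.998  0.065 -0.014]
```

Emit:
{"fn": "drive_tool", "kwargs": {
  "steps": [
    [0,0,0.0008,0,0.012],
    [0,0.0005,0.0006,0,0.012],
    [0,0.0005,0.0004,0,0.012],
    [0,0.0005,0,0,0.012],
    [0,0,0,0,0.012]
  ]
}}

```text
clock: 26.4
position: [526.3, 38.7, 171.6]
ee_rot: [0.728, -0.686, -0.0, 0.001]
contact_force: [-6.3, 0.6, -1.7]
gripper_width: 13.0
```

Emit:
{"fn": "drive_tool", "kwargs": {
  "steps": [
    [0,0,0,0,0.015],
    [0,0,0,0,0.018],
    [0,0,0,0,0.024],
    [0,0,0,0,0.035],
    [0,0,0,0,0.05],
    [0,0,0,0,0.05],
    [0,0,-0.01,0,0.05],
    [0,0,-0.02,0,0.05],
    [0,0,-0.03,0,0.05],
    [0,0,-0.03,0,0.05],
    [0,0,-0.03,0,0.05],
    [0.012,0,-0.02,0,0.05],
    [0.012,0,-0.02,0,0.05],
    [0,0,0,0,0.05],
    [0,0,0,0,0.05]
  ]
}}

```text
clock: 27.9
position: [528.6, 15.2, 331.0]
ee_rot: [0.727, -0.686, 0.0, -0.001]
contact_force: [0.5, 0.0, -0.7]
gripper_width: 50.2
```

```bash
python3 gap.py w5; python3 tilt.py 23
```

```text
top 4703 160.2 [array([524.37,  37.77]), array([ 55.89, 137.67]), np.float64(3.55)] basebox [[8.8, 90.9], [8.8, -46.8], [64.6, -46.8], [64.7, 90.9]] ctr [[36.7, 22.0]]
lug 975 204.7 [array([524.33,  38.16]), array([13.79, 68.76]), np.float64(3.89)] basebox [[29.6, 56.8], [30.0, -12.0], [43.8, -11.9], [43.4, 56.9]] ctr [[36.7, 22.4]]
stop 748 46.1 [array([561.17,  17.38]), array([ 12.04, 237.33]), np.float64(3.62)] basebox [[66.0, 118.1], [66.3, -119.3], [78.3, -119.2], [78.1, 118.1]] ctr [[72.2, -0.6]]
top plane [2.500000e-03 4.300000e-03 1.590862e+02]
[528.2  15.3 330.1] 49.7 [ 0.5  0.9 -0.5] [0.02 0.05 0.04]
scene top 234 c [527.5  10.3 160.5] n [ 0.003 -0.003  1.   ]
scene endface 687 c [526.9 -32.   94.7] n [-0.075  0.997 -0.007]
scene xface 228 c [554.    7.6  80.1] n [0.99  0.065 0.126]
side top 179 c [530.2  67.  159.1] n [0.015 0.003 1.   ]
side endface 420 c [520.  109.4  96.8] n [-0.064  0.998  0.005]
side xface 497 c [550.2  56.8 104.8] n [0.998 0.069 0.006]
```

View pics/c23.png

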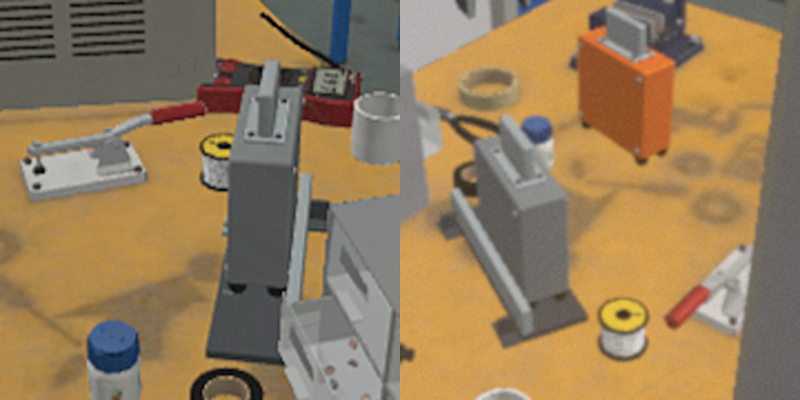

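Measured gap is now 1.4 mm. I'll cross-check it in the side view using the existing picture.

Run:
```python
from h import *
b=np.radians(3.6); ex=np.array([np.cos(b),np.sin(b)]); ey=np.array([-np.sin(b),np.cos(b)])
for n,f in (('side','d23'),('scene','s23'),('wrist','w5')):
    z=np.load(f'pics/{f}.npz'); K,T=c2w(n,{'position':z['p'],'ee_rot':z['q']}); P=cloud(K,T,z['d']); im=z['im'].astype(int)
    g=(z['d']>0)&(im.max(-1)-im.min(-1)<35)
    a=P[...,:2]@ex; c=P[...,:2]@ey; Z=P[...,2]
    st=g&(Z>41)&(Z<50)&(a>545)&(a<585)&(abs(c+17)<115)
    fc=g&(Z>55)&(Z<145)&(a>535)&(a<562)&(c>-60)&(c<70)
    top=g&(Z>156)&(Z<163)&(a>480)&(a<575)&(c>-60)&(c<80)
    for nm,m in (('stoptop',st),('face',fc),('top',top)):
        if m.sum()>20: print(n,nm,m.sum(),np.percentile(a[m],[1,3,10,50,90,97,99]).round(1))
```

```text
side stoptop 343 [548.1 551.8 552.8 559.8 565.5 566.1 566.4]
side face 469 [551.7 552.  552.2 552.8 553.3 553.5 553.6]
side top 521 [499.4 501.  505.7 535.6 549.4 551.8 552.8]
scene stoptop 349 [548.1 551.6 553.7 558.8 563.8 564.6 564.9]
scene face 77 [551.4 551.6 551.6 551.7 551.8 551.8 551.8]
scene top 550 [497.2 498.  500.4 529.4 548.5 550.7 551.4]
wrist stoptop 715 [555.3 555.5 556.8 562.9 565.6 566.4 566.9]
wrist top 3818 [498.2 499.2 501.9 526.2 549.5 552.1 553.1]
```

All three cameras agree on a gap of 1.2–1.6 mm against the 4 mm limit, square and upright. Last, a check on the bystanders, then I'll hand in.

Run:
```python
from h import *
K,T=c2w('scene'); A=np.load('pics/scene0.npz'); B=np.load('pics/s23.npz')
for nm,(u0,u1,v0,v1) in dict(jar=(238,264,283,328),tape=(285,320,304,336),reel=(292,313,200,224)).items():
    print(nm,'mean abs diff',np.abs(A['im'][v0:v1,u0:u1].astype(int)-B['im'][v0:v1,u0:u1]).mean().round(1))
s=arm.read_state(); print(s['clock'],s['contact_force'].round(1),s['position'].round(0))
arm.job_done()
```

```text
jar mean abs diff 1.4
tape mean abs diff 2.0
reel mean abs diff 23.0
28.05 [ 0.2 -0.   0.2] [528.  15. 330.]
the job is handed in; nothing more can be done
```

Run:
```python
import numpy as np
A=np.load('pics/side0.npz')['im'].astype(int); B=np.load('pics/d23.npz')['im'].astype(int)
print(np.abs(A-B)[272:303,288:313].mean())
for im in (A,B):
    m=(im[...,2]>150)&(im[...,1]>130)&(im[...,0]<80); m[:270]=0;m[300:]=0;m[:,:285]=0;m[:,316:]=0; v,u=np.nonzero(m); print(len(u),u.mean(),v.mean())
```

```text
3.5187096774193547
390 298.4717948717949 280.32307692307694
339 298.5457227138643 280.7433628318584
```

The power unit now stands on all four feet on the base plate against the stop, and the job was handed in at about 28 s of the 58 s allowed. No verdict was reported.

**What I did**
- I gripped the lug and tipped the unit about 0.16 rad on to its left feet. I swung its right side on to the plate and let it stand with right feet on the plate and left feet on the worktop.
- I regripped nearer the right end and tipped it on to the right feet. I swung the left side up on to the plate, set it down, pushed it to the stop and let go.
- My first tip attempt only slid the unit about 9 mm sideways, because the pads held it stiffly. Pressing down while pushing fixed that.
- After the first release the gap to the stop was 1.8 mm, so I regripped once and nudged it further in.

**Last checks**
- **Stop gap:** it measures 1.2 to 1.6 mm in all three cameras, against the 4 mm limit, so the face is not in hard contact. It is square to the stop within about 0.3°.
- **Standing:** tilt is about 0.005 rad from the top face in the wrist view; a coarser reading from the side view gave 0.015. The near feet are about 18 mm in from the plate's near edge. The feet lie between about -38 and +82 mm across the plate.
- **Halfway stance:** the feet, worked out from the grip pose, were 13 mm or more on to the plate on the right. On the left they were 31 mm or more short of it.
- **Bystanders:** the jar and tape roll are unchanged in the scene view. The reel showed a difference there; I took that to be the moved unit. The side view puts the reel within 0.5 pixel of its start.
- **Arm:** at hand-in it was clear above the unit, with contact force near zero.

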